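# Hold a glued box frame square in the corner jig

## Task

Pick up the glued wooden box frame by one of its rails, lift it clear of the bench, and lay it face up and flat on the plywood bed of the squaring jig, with its long side along the long metal fence. Press it into the corner so that it is tight and flush against both fences at once, and finish like that: keep hold of the frame and keep pressing it against both fences, do not let go. Leave the glue bottle, tape roll, jar and brush where they are.

Things in the scene. Friction and masses are not known exactly. Their poses are not given: they have to be found in the camera images.
- frame_center (a point): Centre (half-way up, middle of the opening) of the loose box frame: an open rectangle of four plain wooden rails, 160 mm long (its y axis), 120 mm wide (its x), 35 mm tall (z, up when face up, as it starts). All rails are 20 mm wide and 35 mm tall; the opening is 120 mm (y) by 80 mm (x). Middles of the long rails: 50 mm along +x and -x; of the short rails: 70 mm along +y and -y.
- frame: The same frame; origin at the centre of its underside, 17.5 mm below frame_center, same axes. Turned half round it is the same. About 0.25 kg. It starts flat on the bench (work surface, height 0); which side of the bench it lies on, and its yaw, vary.
- jig: Squaring jig, fixed to the bench; place and yaw vary. Plywood bed 200 mm (its x) by 240 mm (its y), 12 mm thick, its top 12 mm above the bench; origin at the centre of the bed's underside. Two aluminium fences stand on it at right angles, along its +x and +y edges; the -x and -y edges are open. The frame drags on bed and fences with friction.
- long_fence: Long fence, rigid aluminium bar along the jig's y: 20 mm thick, 190 mm long, 28 mm tall above the bed (top 40 mm above the bench); origin at the centre of its underside. Its stop face looks to the jig's -x, 75 mm on the +x side of the jig's origin.
- short_fence: Short fence, rigid aluminium bar along the jig's x: 130 mm long, 20 mm thick, 28 mm tall above the bed; origin at the centre of its underside. Its stop face looks to the jig's -y, 95 mm on the +y side of the jig's origin. A 10 mm gap is left between the fences in the corner.
- seat (a point): Where the centre of the frame (frame_center) lies when it sits flat on the bed and touches both fences; axes are the jig's. From here the long fence's face is 60 mm along +x, the short fence's face 80 mm along +y, the bed's top 17.5 mm below. The frame's x axis is then along the jig's x, either way round.
- glue: White glue bottle standing on the bench, 50 mm across, 150 mm tall; origin at the centre of its foot. Leave alone.
- tape: Roll of tape lying flat, 80 mm across, 24 mm tall; origin at the centre of its underside. Leave alone.
- jar: Blue paint jar with a white lid, 60 mm across, 65 mm tall; origin at the centre of its foot. Leave alone.
- dust_brush: Wooden-handled brush lying on the bench, about 200 mm long along its x; origin on its underside. Leave alone.
There are look-alikes about, which are no part of the job. Several things look just like the frame: the one meant starts nearest to the robot's base.

How it is judged:
On the way:
1. the frame is lifted clear of the bench in the fingers: its centre higher than 40 mm, tilted less than 0.35 rad, gripped (height (world z) of frame_center above 0.04 m and angle between frame_center's own z axis and vertical below 0.35 rad and contact force between the fingers and frame above 1 N), for 0.2 s.
At the end, for the whole second after the job is handed in: The fingers still hold the frame (over 1 N); it presses on each fence with over 2 N; it lies face up, flat on the bed (tilt under 0.04 rad, height within 3 mm), long side along the long fence within 0.035 rad, centre within 4 mm of the seat in the jig's x and y, at rest (under 10 mm/s) (contact force between frame and long_fence above 2 N and contact force between frame and short_fence above 2 N and contact force between the fingers and frame above 1 N and angle between the x axis of frame_center and the x axis of seat, either way round below 0.035 rad and angle between frame_center's own z axis and vertical below 0.04 rad and x of frame_center in the frame of seat between -0.004 and 0.004 m and y of frame_center in the frame of seat between -0.004 and 0.004 m and z of frame_center in the frame of seat between -0.003 and 0.003 m and linear speed of frame below 0.01 m/s); the arm keeps its last pose, push and grip.
It fails at once if the glue bottle is moved by more than 20 mm (distance of glue from where it was at the start of the episode above 0.02 m).
It fails at once if the tape roll is moved by more than 20 mm (distance of tape from where it was at the start of the episode above 0.02 m).
It fails at once if the jar is moved by more than 20 mm (distance of jar from where it was at the start of the episode above 0.02 m).
It fails at once if the brush is moved by more than 20 mm (distance of dust_brush from where it was at the start of the episode above 0.02 m).
It also fails if it takes over 64 s, if anything falls off the work surface, if the arm or the gripper's body presses on something with over 40 N, if the wrist force passes 120 N, or if a joint passes its speed limit or range.

## Robot

A 7-joint arm with a two-finger parallel gripper is mounted at the origin on the work surface. World frame = base frame: x ahead of the robot, y to its left, z up, the work surface at z = 0. Lengths are in m, angles in rad, forces in N, time in s.
With the tool pointing down it reaches from about 0.4 to 0.85 m from the base axis. Payload 10.4 kg.
Tool frame: the origin (TCP) lies on the centre line of the jaws, within the pads' length; the fingertips stand r.tip_extent ahead of it and the grasp point (between the pads) lies 3 mm ahead of it (r.tip_extent is the distance from the TCP to the fingertips, in m); z points along the fingers, y is the direction in which the jaws open and shut (so a half turn about z gives the same grasp; the last joint's range is limited). The gripper opens to 87 mm and grips with 3 to 60 N. Pads are 19 mm wide; open, the fingers measure 117 mm over their backs; the gripper's body (75 mm by 190 mm) begins 51 mm behind the grasp point.
Start: joints at [1.116, 0.332, -0.065, 1.46, 0.022, 1.35, -0.088], TCP at [0.262, -0.568, 0.245] pointing down, gripper open.
Joint ranges: [-2.6, 2.6], [-0.5, 2.12], [-1.47, 1.34], [0.16, 2.42], [-1.27, 4.41], [0.06, 2.06], [-2.6, 2.6]. Speed limits (rad/s): [2.22, 2.22, 2.79, 2.79, 3.14, 3.14, 3.14].

## Interface

Orientations are given as a unit quaternion [x, y, z, w].
In Python, from bench import r gives the robot as it stands. The module is installed in compiled form; this text tells all that it offers.
- The arm moves only by the shell command python3 -m jog 'ROWS' [FORCE]. ROWS is JSON, a list of rows, each a list of 5 numbers: the shift along the tool's x, y, z in cm, then the turn about the tool's z in rad, then the closure, from 0 (fully open) to 1 (shut). A call has exactly 10 rows; each row shifts and turns the pose as measured when the row begins, along the tool's axes as they then stand; what a row does not reach is not made up. A row lasts 1/10 s, in which the tool goes at most 50 mm and 8.59 degrees, less where a joint would pass 70% of its speed; a pose out of reach is approached as far as the arm can. A call with a gripper value outside its range is refused whole. The fingers move at their own pace and stop on an object; FORCE is the grip in N (left out, the last holds). Time passes only in rows, so rows that do not move let the fingers close, or fill a call up. It gives the time, the measured TCP pose, the force and the opening at its end, in the units of the state.
- r.read_state(): the state, without advancing time (a new reading comes with each control period).
- r.camera(name): name is "scene" or "top" or "wrist"; returns a dict with "pixels" (400x640x3 uint8, red, green, blue), "fx", "fy", "cx", "cy" (pixels), "camera_from_world" (4x4, takes a point from world to camera coordinates). Camera axes: x right, y up, looking along -z (the intrinsics and any distortion apply to the point x, -y, -z); pixel columns grow to the right and rows downward; lengths in m; the calibration is good to about 2 mm. A picture is of the moment at which its call begins. There is no depth.
- r.close_job(): hands the job in, once; it reports no verdict.
The state is a dict: "time": time; "joint_positions": joint angles; "joint_vel": joint speeds; "joint_torque": joint torques, N m; "ee_pos": TCP position; "eef_rot": TCP orientation; "ft_force": force on the tool from outside, world axes, zero at the start; "torque": the same for the moment, N m; "width": finger opening in m.
Only numpy, scipy, OpenCV 4.12 (cv2) and the standard library are available. Lean on these libraries where they do the work, as an engineer would, in place of code of your own. Each camera call takes 0.05 s, during which the arm holds its last target. There are 200 camera calls.

## Working session

There is one attempt and no reset: what is moved stays moved. The work goes in short steps, Python scripts to look and compute and a shell command to move; the robot and the scene stay as the last step left them, time stands still between calls to the robot, and variables do not carry over. Pictures are saved under pics/ and viewed, about 8 in all and at most 12, crops included, and the job is handed in when it is done.

```bash
mkdir -p pics; cat > h.py <<'E'
import numpy as np, cv2
from bench import r
def shot(n,f):
    c=r.camera(n); cv2.imwrite('pics/'+f+'.png',cv2.cvtColor(c['pixels'],cv2.COLOR_RGB2BGR)); np.savez('pics/'+f+'.npz',**c); return c
def load(f): return dict(np.load('pics/'+f+'.npz'))
def ray(c,u,v,z):
    T=c['camera_from_world']; R=T[:3,:3]; o=-R.T@T[:3,3]
    d=R.T@np.array([(u-c['cx'])/c['fx'],-(v-c['cy'])/c['fy'],-1.]); return o+d*(z-o[2])/d[2]
def proj(c,p):
    q=c['camera_from_world'][:3,:3]@np.array(p)+c['camera_from_world'][:3,3]
    return np.array([c['cx']+c['fx']*q[0]/-q[2], c['cy']-c['fy']*q[1]/-q[2]])
E
python3 - <<'E'
from h import *
a=shot('top','top0'); b=shot('scene','scene0')
print(list(a.keys()),r.tip_extent); s=r.read_state(); print({k:np.round(v,3) for k,v in s.items()})
cv2.imwrite('pics/both.png',cv2.vconcat([cv2.imread('pics/top0.png')]))
for v in (0,200,399): print([ray(a,u,v,0).round(3).tolist() for u in (0,320,639)])
E
```

```text
['pixels', 'fx', 'fy', 'cx', 'cy', 'camera_from_world'] 0.022
{'time': np.float64(0.1), 'joint_positions': array([ 1.116,  0.333, -0.065,  1.461,  0.022,  1.35 , -0.089]), 'joint_vel': array([-0.   ,  0.   , -0.002, -0.001, -0.002,  0.001, -0.003]), 'joint_torque': array([ 2.0000e-03, -6.2455e+01,  2.5000e-02, -3.9072e+01, -6.1000e-02,
        3.7000e-02,  0.0000e+00]), 'ee_pos': array([ 0.261, -0.567,  0.244]), 'eef_rot': array([ 0.977,  0.214, -0.   , -0.001]), 'ft_force': array([-0.166,  0.127, -0.393]), 'torque': array([0.028, 0.023, 0.023]), 'width': np.float64(0.087)}
[[1.348, 1.199, 0.0], [1.405, 0.034, 0.0], [1.463, -1.14, 0.0]]
[[0.608, 1.033, 0.0], [0.656, 0.002, 0.0], [0.703, -1.035, 0.0]]
[[0.024, 0.902, 0.0], [0.064, -0.023, 0.0], [0.105, -0.953, 0.0]]
```

View pics/top0.png

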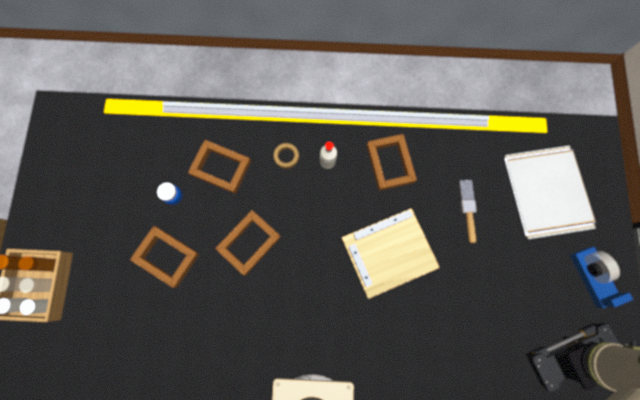

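View pics/scene0.png

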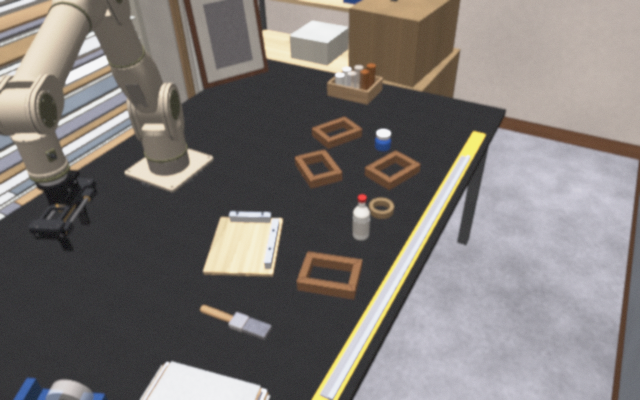

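The top view shows four brown frames, at (219,166), (163,257), (248,242) and (392,161). The one at (248,242) looks nearest to the base at about (313,390). The jig is at (390,252), with its long fence along the upper edge and its short fence on the left.

```bash
python3 - <<'E'
from h import *
c=load('top0'); im=c['pixels']; hsv=cv2.cvtColor(im,cv2.COLOR_RGB2HSV)
base=ray(c,313,385,0)
m=cv2.inRange(hsv,(5,110,60),(18,255,200))
def fit(ct,z):
    P=np.array([ray(c,u,v,z)[:2] for u,v in ct.reshape(-1,2)],np.float32)
    return cv2.minAreaRect(P)
for ct in cv2.findContours(m,cv2.RETR_EXTERNAL,cv2.CHAIN_APPROX_NONE)[0]:
    if cv2.contourArea(ct)>400:
        R=fit(ct,.035); b=cv2.boxPoints(R); print('brown',ct.reshape(-1,2).mean(0).round(),np.round(R[0],3),np.round(R[1],3),round(R[2],1),'dist',np.hypot(*R[0]).round(3))
m=cv2.inRange(hsv,(15,40,140),(32,170,255)); m[:200]=0; m[:,:330]=0; m[:,450:]=0
g=cv2.inRange(hsv,(0,0,120),(180,45,255)); g[:200]=0; g[:,:330]=0; g[:,450:]=0
for ct in cv2.findContours(m|g,cv2.RETR_EXTERNAL,cv2.CHAIN_APPROX_NONE)[0]:
    if cv2.contourArea(ct)>1000:
        R=fit(ct,.012); print('bed',np.round(R[0],3),np.round(R[1],3),round(R[2],1))
for ct in cv2.findContours(g,cv2.RETR_EXTERNAL,cv2.CHAIN_APPROX_NONE)[0]:
    if cv2.contourArea(ct)>50:
        R=fit(ct,.04); print('fence',np.round(R[0],3),np.round(R[1],3),round(R[2],1))
for n,u,v,z in(('jar',166,190,.065),('tape',286,155,.024),('glue',329,147,.15)): print(n,ray(c,u,v,z).round(3))
E
```

```text
brown [ 49. 292.] [0.35  0.826] [0.207 0.157] 0.2 dist 0.897
brown [ 25. 262.] [0.414 0.879] [0.081 0.172] 2.6 dist 0.972
brown [164. 257.] [0.451 0.469] [0.174 0.127] 61.4 dist 0.65
brown [248. 243.] [0.506 0.218] [0.129 0.166] 50.7 dist 0.551
brown [286. 155.] [0.79  0.119] [0.083 0.081] 22.2 dist 0.799
brown [219. 166.] [0.746 0.33 ] [0.174 0.129] 69.7 dist 0.816
brown [391. 162.] [ 0.787 -0.221] [0.171 0.13 ] 15.5 dist 0.817
brown [374.  65.] [0.918 0.06 ] [2.16  0.585] 90.0 dist 0.92
bed [ 0.498 -0.223] [0.204 0.246] 25.1
fence [ 0.098 -0.079] [0.042 0.059] 2.1
fence [ 0.453 -0.128] [0.133 0.025] 25.0
fence [ 0.579 -0.195] [0.025 0.195] 25.1
jar [0.651 0.477 0.065]
tape [0.795 0.119 0.024]
glue [ 0.783 -0.017  0.15 ]
```

```bash
python3 -m jog '[[3.5,-2.8,0,0,0],[3.5,-2.8,0,0,0],[3.5,-2.8,0,0,0],[3.5,-2.8,0,0,0],[3.5,-2.8,0,0,0],[3.5,-2.8,0,0,0],[3.5,-2.8,0,0,0],[3.5,-2.8,0,0,0],[3.5,-2.8,0,0,0],[3.5,-2.8,0,0,0]]' 40
cat >> h.py <<'E'
def to(x,y,yaw=None,z=None):
    "shift in tool axes (cm) from here to world x,y,z; turn bringing tool y to world yaw (deg, mod 180)"
    from scipy.spatial.transform import Rotation as Ro
    s=r.read_state(); R=Ro.from_quat(s['eef_rot']).as_matrix(); p=s['ee_pos']
    d=R.T@(np.array([x,y,p[2] if z is None else z])-p)*100
    a=np.degrees(np.arctan2(R[1,1],R[0,1])); t=None
    if yaw is not None: t=-np.radians((yaw-a+90)%180-90).round(4)
    print('t',round(float(s['time']),2),'pos',p.round(4),'tooly deg',a.round(2),'q7',s['joint_positions'][6].round(2),'F',s['ft_force'].round(1),'tz',R[:,2].round(3),'w',round(float(s['width']),4)); print('shift cm',d.round(2),'turn',t)
E
python3 -c "
from h import *
to(.474,.179,50.7)"
```

```text
time: 1.1
ee_pos: [0.464, -0.157, 0.2395]
eef_rot: [0.978, 0.208, -0.003, -0.002]
ft_force: [1.4, -0.8, 0.1]
width: 0.0871
t 1.1 pos [ 0.464  -0.157   0.2395] tooly deg -65.99 q7 -0.94 F [ 1.4 -0.8  0.1] tz [-0.007  0.002 -1.   ] w 0.0871
shift cm [ 14.59 -30.29   0.07] turn 1.1051
```

```bash
python3 -m jog '[[1.5,-3.0,0,0,0],[1.5,-3.0,0,0,0],[1.5,-3.0,0,0,0],[1.5,-3.0,0,0,0],[1.5,-3.0,0,0,0],[1.5,-3.0,0,0,0],[1.5,-3.0,0,0,0],[1.5,-3.0,0,0,0],[1.5,-3.0,0,0,0],[1.5,-3.0,0,0,0]]' >/dev/null
python3 -m jog '[[0,0,0,-0.14,0],[0,0,0,-0.14,0],[0,0,0,-0.14,0],[0,0,0,-0.14,0],[0,0,0,-0.14,0],[0,0,0,-0.14,0],[0,0,0,-0.14,0],[0,0,0,-0.14,0],[0,0,0,-0.14,0],[0,0,0,-0.14,0]]' >/dev/null
python3 -m jog '[[0,0,0,-0.14,0],[0,0,0,-0.14,0],[0,0,0,-0.14,0],[0,0,0,-0.14,0],[0,0,0,-0.08,0],[0,0,0,0,0],[0,0,0,0,0],[0,0,0,0,0],[0,0,0,0,0],[0,0,0,0,0]]' 
python3 -c "
from h import *
to(.474,.179,50.7)
shot('wrist','w1')"
```

```text
time: 4.1
ee_pos: [0.4716, 0.1988, 0.2331]
eef_rot: [0.293, 0.956, -0.002, -0.01]
ft_force: [-0.1, 0.1, 0.1]
width: 0.0871
t 4.1 pos [0.4716 0.1988 0.2331] tooly deg 55.94 q7 0.35 F [-0.1  0.1  0.1] tz [-0.02   0.001 -1.   ] w 0.0871
shift cm [-1.31 -1.5  -0.01] turn 0.0915
```

View pics/w1.png

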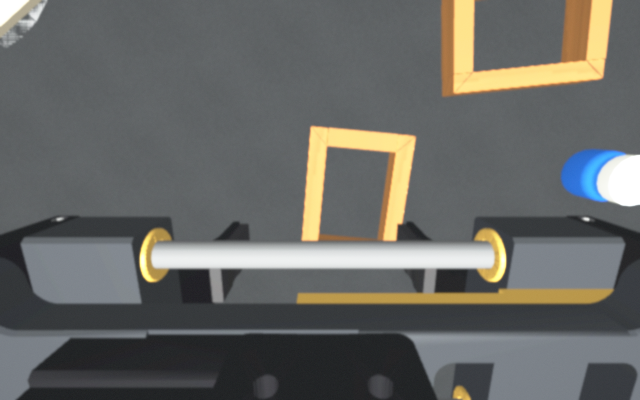

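The wrist view shows one frame at (360,185), partly hidden by the gripper, a larger one at upper right (525,40), and the jar at (600,178). I'll project the known positions into this view to tell which is which.

```bash
python3 - <<'E'
from h import *
c=load('w1'); T=c['camera_from_world']; print('cam pos',(-T[:3,:3].T@T[:3,3]).round(3),'look',(-T[2,:3]).round(3),c['fx'])
for n,p in(('near',(.506,.218,.035)),('left',(.451,.469,.035)),('far',(.746,.33,.035)),('jar',(.651,.477,.065))): print(n,proj(c,p).round())
for u,v in((311,127),(415,136),(305,240),(328,146),(393,153),(455,95),(604,78)): print(u,v,ray(c,u,v,.035).round(4))
E
```

```text
cam pos [0.421 0.235 0.374] look [ 0.18  -0.132 -0.975] 291.49853655381384
near [353. 200.]
left [527.  27.]
far [527. 303.]
jar [635. 184.]
311 127 [0.4079 0.2242 0.035 ]
415 136 [0.4821 0.3162 0.035 ]
305 240 [0.5153 0.1412 0.035 ]
328 146 [0.4362 0.2283 0.035 ]
393 153 [0.4846 0.2858 0.035 ]
455 95 [0.4684 0.3746 0.035 ]
604 78 [0.5429 0.5157 0.035 ]
```

The frame checks out in both views: the rail edge measures 118 mm against 120 mm, and the two centres agree to 2 mm at (0.507, 0.219), with frame x at 51°. I'll grip its rail at (0.475, 0.180).

```bash
python3 -m jog '[[-1.3,-1.4,0,0,0],[0,0,0,0.086,0],[0,0,2,0,0],[0,0,2,0,0],[0,0,2,0,0],[0,0,2,0,0],[0,0,2,0,0],[0,0,0,0,0],[0,0,0,0,0],[0,0,0,0,0]]'
python3 -c "
from h import *
to(.475,.180,51,.03)"
```

```text
time: 5.15
ee_pos: [0.4739, 0.18, 0.1319]
eef_rot: [0.337, 0.941, -0.002, -0.008]
ft_force: [-0.1, 0.8, -0.1]
width: 0.0873
t 5.15 pos [0.4739 0.18   0.1319] tooly deg 50.6 q7 0.22 F [-0.1  0.8 -0.1] tz [-0.017  0.002 -1.   ] w 0.0873
shift cm [-0.22  0.16 10.19] turn -0.0071
```

```bash
python3 -m jog '[[0,0.1,1.5,0,0],[0,0,1.5,0,0],[0,0,1.5,0,0],[0,0,1.5,0,0],[0,0,1.5,0,0],[0,0,1.3,0,0],[0,0,1.0,0,0],[0,0,0.3,0,0],[0,0,0,0,0],[0,0,0,0,0]]'
python3 -c "
from h import *
to(.475,.180,51,.03)"
```

```text
time: 6.15
ee_pos: [0.4737, 0.1813, 0.0232]
eef_rot: [0.337, 0.941, -0.002, -0.008]
ft_force: [0.5, -0.1, -0.8]
width: 0.0867
t 6.15 pos [0.4737 0.1813 0.0232] tooly deg 50.58 q7 0.1 F [ 0.5 -0.1 -0.8] tz [-0.015  0.002 -1.   ] w 0.0867
shift cm [-0.17 -0.03 -0.68] turn -0.0074
```

```bash
python3 -m jog '[[0,0,-0.7,0,0],[0,0,0,0,0],[0,0,0,0,1],[0,0,0,0,1],[0,0,0,0,1],[0,0,0,0,1],[0,0,0,0,1],[0,0,0,0,1],[0,0,0,0,1],[0,0,0,0,1]]' 40
python3 -c "
from h import *
to(.475,.180,51,.03)"
```

```text
time: 7.15
ee_pos: [0.4748, 0.1816, 0.0325]
eef_rot: [0.337, 0.941, -0.001, -0.006]
ft_force: [-0.2, -0.8, -0.1]
width: 0.0308
t 7.15 pos [0.4748 0.1816 0.0325] tooly deg 50.56 q7 0.11 F [-0.2 -0.8 -0.1] tz [-0.012  0.002 -1.   ] w 0.0308
shift cm [-0.12 -0.11  0.25] turn -0.0077
```

Still closing; one more wait, then a small lift.

```bash
python3 -m jog '[[0,0,0,0,1],[0,0,0,0,1],[0,0,0,0,1],[0,0,0,0,1],[0,0,0,0,1],[0,0,-1,0,1],[0,0,-1.5,0,1],[0,0,-1.5,0,1],[0,0,-1.5,0,1],[0,0,-1.5,0,1]]' 40
python3 -m jog '[[0,0,-1,0,1],[0,0,-1,0,1],[0,0,-1,0,1],[0,0,0,0,1],[0,0,0,0,1],[0,0,0,0,1],[0,0,0,0,1],[0,0,0,0,1],[0,0,0,0,1],[0,0,0,0,1]]'
python3 -c "
from h import *
to(.460,-.224,25.1)
shot('scene','s2');shot('top','t2');shot('wrist','w2')
cv2.imwrite('pics/c2.png',cv2.vconcat([cv2.resize(cv2.imread('pics/s2.png')[80:300,140:460],None,fx=1.5,fy=1.5),cv2.imread('pics/w2.png')[0:270,80:560]]))"
```

```text
time: 8.15
ee_pos: [0.4742, 0.1809, 0.1067]
eef_rot: [0.337, 0.941, -0.002, -0.008]
ft_force: [0.7, -0.6, -2.6]
width: 0.0194
time: 9.15
ee_pos: [0.4748, 0.1808, 0.1405]
eef_rot: [0.337, 0.941, -0.002, -0.007]
ft_force: [-0.8, -0.3, -2.6]
width: 0.0197
t 9.15 pos [0.4748 0.1808 0.1405] tooly deg 50.6 q7 0.23 F [-0.8 -0.3 -2.6] tz [-0.015  0.001 -1.   ] w 0.0197
shift cm [-2.455e+01 -3.222e+01 -2.000e-02] turn 0.4451
```

View pics/c2.png

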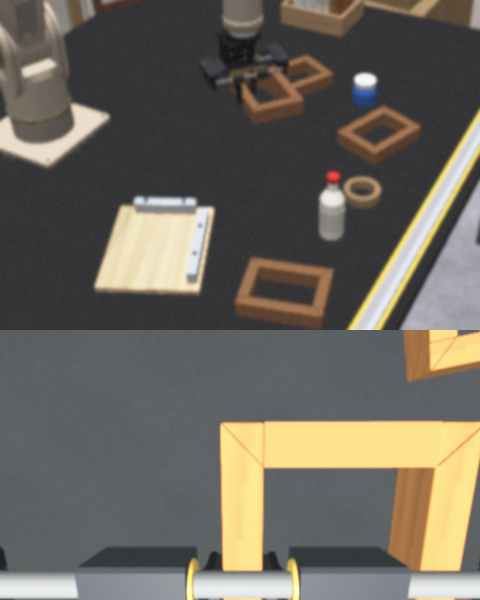

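The frame is held and lifted level. The gripper is on the rail of the frame that was nearest the base; the jig is clear and the other objects are undisturbed. Next I'll turn it to the jig's yaw and carry it across.

```bash
python3 - <<'E'
from h import *
c=load('w2'); p=r.read_state()['ee_pos']
for u,v in((301,93),(345,136),(519,136)):
    q=ray(c,u,v,.143); a=np.radians(50.6); d=q-p
    print(u,v,q.round(4),'along y',(d[0]*np.cos(a)+d[1]*np.sin(a)).round(4),'along x',(-d[0]*np.sin(a)+d[1]*np.cos(a)).round(4))
E
python3 -m jog '[[0,0,0,0.08,1],[0,0,0,0.1,1],[0,0,0,0.1,1],[0,0,0,0.09,1],[0,0,0,0.06,1],[-1,-0.5,0,0,1],[-2,-1,0,0,1],[-2,-1.1,0,0,1],[-2,-1.1,0,0,1],[-2,-1.1,0,0,1]]'
python3 -m jog '[[-2.2,-1.1,0,0,1],[-2.2,-1.1,0,0,1],[-2.2,-1.1,0,0,1],[-2.2,-1.1,0,0,1],[-2.2,-1.1,0,0,1],[-2.2,-1.1,0,0,1],[-2.2,-1.1,0,0,1],[-2.2,-1.1,0,0,1],[-2.0,-1.1,0,0,1],[-2.0,-1.1,0,0,1]]'
python3 -c "
from h import *
to(.4527,-.2439,25.1)"
```

```text
301 93 [0.4077 0.2237 0.143 ] along y -0.0095 along x 0.0792
345 136 [0.435  0.2273 0.143 ] along y 0.0106 along x 0.0603
519 136 [0.4858 0.2892 0.143 ] along y 0.0906 along x 0.0604
time: 10.3
ee_pos: [0.469, 0.0765, 0.1405]
eef_rot: [0.531, 0.847, -0.003, -0.007]
ft_force: [-0.1, -0.2, -2.0]
width: 0.0198
time: 11.3
ee_pos: [0.461, -0.1844, 0.1408]
eef_rot: [0.524, 0.852, -0.004, -0.006]
ft_force: [-0.9, 1.4, -3.2]
width: 0.0197
t 11.3 pos [ 0.461  -0.1844  0.1408] tooly deg 26.83 q7 0.64 F [-0.9  1.4 -3.2] tz [-0.014 -0.001 -1.   ] w 0.0197
shift cm [-4.93 -3.43  0.02] turn 0.0302
```

```bash
python3 -m jog '[[-1.5,-1,0,0.03,1],[-1.3,-1,0,0,1],[-1.1,-0.8,0,0,1],[-0.6,-0.4,0,0,1],[0,0,0,0,1],[0,0,1,0,1],[0,0,1,0,1],[0,0,1,0,1],[0,0,0,0,1],[0,0,0,0,1]]'
python3 -c "
from h import *
to(.4527,-.2439,25.1,.045)
shot('top','t3');shot('wrist','w3')
cv2.imwrite('pics/c3.png',cv2.vconcat([cv2.resize(cv2.imread('pics/t3.png')[185:315,310:470],None,fx=2,fy=2).copy() if 0 else cv2.resize(cv2.imread('pics/t3.png')[195:310,310:470],(640,460))[:, :][:230*2:2,:][:200], cv2.imread('pics/w3.png')]))"
```

```text
time: 12.3
ee_pos: [0.4485, -0.2431, 0.1072]
eef_rot: [0.537, 0.843, -0.004, -0.007]
ft_force: [0.7, -0.1, -2.4]
width: 0.0196
t 12.3 pos [ 0.4485 -0.2431  0.1072] tooly deg 25.03 q7 0.7 F [ 0.7 -0.1 -2.4] tz [-0.016  0.001 -1.   ] w 0.0196
shift cm [-0.3   0.44  6.21] turn -0.0012
```

View pics/w3.png

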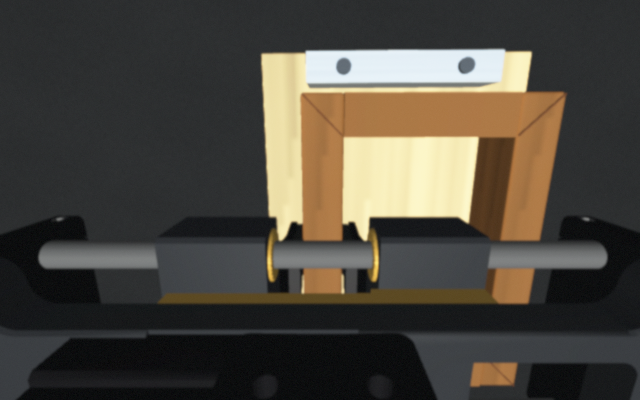

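The wrist view shows the short fence above the frame, with its stop-face top edge running from about (307,83) to (503,80). The frame's leading edge is at v≈94, parallel to the fence and short of it. I'll measure the gap.

```bash
python3 - <<'E'
from h import *
c=load('w3'); hsv=cv2.cvtColor(c['pixels'],cv2.COLOR_RGB2HSV)
m=cv2.inRange(hsv,(85,3,200),(130,60,255)); m[110:]=0; m[:40]=0
ct=max(cv2.findContours(m,cv2.RETR_EXTERNAL,cv2.CHAIN_APPROX_NONE)[0],key=cv2.contourArea)
print(cv2.approxPolyDP(ct,4,True).reshape(-1,2).tolist())
P=np.array([ray(c,u,v,.04)[:2] for u,v in ct.reshape(-1,2)],np.float32); R=cv2.minAreaRect(P)
print('short fence',np.round(R[0],4),np.round(R[1],4),R[2]); print(cv2.boxPoints(R).round(4).tolist())
a=np.radians(25.05); ex=np.array([np.cos(a),np.sin(a)]); ey=np.array([-ex[1],ex[0]]); tcp=r.read_state()['ee_pos'][:2]
fc=tcp+.0505*ex
top=load('top0'); sf=np.array(R[0]); J0=np.array([.498,-.223])
print('jig coords of fence centre (wrist)',(sf-J0)@ex,(sf-J0)@ey,'expect -?, .105')
print('gap short',(sf-fc)@ey-.010-.080,' frame centre in jig',(fc-J0)@ex,(fc-J0)@ey)
for q in ((301,94),(565,94)): print(((ray(c,*q,.1097)[:2]-tcp)@ex).round(4),((ray(c,*q,.1097)[:2]-tcp)@ey).round(4))
E
```

```text
[[307, 81], [496, 81], [504, 51], [307, 51]]
short fence [ 0.4523 -0.1268] [0.1283 0.0195] 25.35944938659668
[[0.39010000228881836, -0.14550000429153442], [0.398499995470047, -0.163100004196167], [0.5144000053405762, -0.10809999704360962], [0.5059999823570251, -0.09059999883174896]]
jig coords of fence centre (wrist) -0.0007129128731550166 0.1065042126510104 expect -?, .105
gap short 0.013956347854767945  frame centre in jig -0.0029708144452044154 0.0025478647962424547
-0.0093 0.0791
0.1075 0.0789
```

```bash
python3 -m jog '[[0,0,1,0,1],[0,0,1.2,0,1],[0,0,1.2,0,1],[0,0,0.9,0,1],[0,0,0.5,0,1],[0,0,0.3,0,1],[0,0,0,0,1],[0,0,0,0,1],[0,0,0,0,1],[0,0,0,0,1]]'
python3 -c "
from h import *
to(.4527,-.2439,25.1,.0445)"
```

```text
time: 13.4
ee_pos: [0.4481, -0.2436, 0.0525]
eef_rot: [0.537, 0.843, -0.004, -0.006]
ft_force: [-0.4, 0.9, -2.2]
width: 0.0197
t 13.4 pos [ 0.4481 -0.2436  0.0525] tooly deg 24.99 q7 0.66 F [-0.4  0.9 -2.2] tz [-0.015 -0.    -1.   ] w 0.0197
shift cm [-0.22  0.42  0.79] turn -0.0019
```

```bash
python3 -m jog '[[0,0,0.3,0,1],[0,0,0,0,1],[0,0,0.2,0,1],[0,0,0,0,1],[0,0,0.2,0,1],[0,0,0,0,1],[0,0,0.1,0,1],[0,0,0,0,1],[0,0,0,0,1],[0,0,0,0,1]]'
python3 -c "
from h import *
to(.4527,-.2439,25.1,.0445)"
```

```text
time: 14.4
ee_pos: [0.4488, -0.2442, 0.0452]
eef_rot: [0.537, 0.843, -0.004, -0.005]
ft_force: [-0.9, -1.4, 0.5]
width: 0.0197
t 14.4 pos [ 0.4488 -0.2442  0.0452] tooly deg 24.98 q7 0.65 F [-0.9 -1.4  0.5] tz [-0.013 -0.002 -1.   ] w 0.0197
shift cm [-0.14  0.37  0.07] turn -0.0022
```

On the bed: the vertical force went from −2.4 to +0.5 N at the expected height. Now I'll slide it towards the corner.

```bash
python3 -m jog '[[0.3,0.4,0,0,1],[0.3,0.4,0,0,1],[0.3,0.4,0,0,1],[0.2,0.3,0,0,1],[0,0,0,0,1],[0,0,0,0,1],[0,0,0,0,1],[0,0,0,0,1],[0,0,0,0,1],[0,0,0,0,1]]'
python3 -c "
from h import *
to(.4588,-.2256,25.1,.0445)
"
```

```text
time: 15.4
ee_pos: [0.4591, -0.2273, 0.0454]
eef_rot: [0.538, 0.843, -0.004, -0.004]
ft_force: [-0.6, -1.8, 0.3]
width: 0.0194
t 15.4 pos [ 0.4591 -0.2273  0.0454] tooly deg 24.91 q7 0.61 F [-0.6 -1.8  0.3] tz [-0.012 -0.003 -1.   ] w 0.0194
shift cm [0.17 0.05 0.09] turn -0.0033
```

```bash
python3 -m jog '[[0,0.1,0,0,1],[0,0.1,0,0,1],[0,0.1,0,0,1],[0,0.15,0,0,1],[0,0.15,0,0,1],[0,0.15,0,0,1],[0,0.15,0,0,1],[0,0.15,0,0,1],[0,0.15,0,0,1],[0,0.15,0,0,1]]'
python3 -c "
from h import *
to(.4588,-.2256,25.1,.0445)
f=r.read_state()['ft_force'];a=np.radians(25.1);print('F jig x,y',f[0]*np.cos(a)+f[1]*np.sin(a),-f[0]*np.sin(a)+f[1]*np.cos(a), r.read_state()['torque'].round(2))
"
```

```text
time: 16.4
ee_pos: [0.4611, -0.2267, 0.0446]
eef_rot: [0.54, 0.841, -0.012, -0.012]
ft_force: [-10.8, -2.6, 9.7]
width: 0.0202
t 16.4 pos [ 0.4611 -0.2267  0.0446] tooly deg 24.61 q7 0.58 F [-10.8  -2.6   9.7] tz [-0.033 -0.007 -0.999] w 0.0202
shift cm [ 0.2  -0.16  0.02] turn -0.0086
F jig x,y -10.842665458392652 2.2195985592390772 [0.04 1.22 0.28]
```

The frame is touching the long fence at 10.8 N, but the wrist has tilted by 0.02 rad. I'll press down to flatten it, then push sideways into the short fence.

```bash
python3 -m jog '[[0,-0.05,0,0,1],[0,0,0.15,0,1],[0,0,0.15,0,1],[0,0,0.2,0,1],[0,0,0.2,0,1],[0,0,0.2,0,1],[0,0,0.2,0,1],[0,0,0.2,0,1],[0,0,0.2,0,1],[0,0,0.2,0,1]]'
cat >> h.py <<'E'
def F():
    s=r.read_state(); f=s['ft_force'];a=np.radians(25.1);print('F jig x,y,z',(f[0]*np.cos(a)+f[1]*np.sin(a)).round(1),(-f[0]*np.sin(a)+f[1]*np.cos(a)).round(1),f[2].round(1),'M', s['torque'].round(2))
E
python3 -c "
from h import *
to(.4588,-.2256,25.1,.0445);F()
"
```

```text
time: 17.4
ee_pos: [0.461, -0.2268, 0.044]
eef_rot: [0.54, 0.841, -0.017, -0.012]
ft_force: [-13.6, 3.2, 28.5]
width: 0.0203
t 17.4 pos [ 0.461  -0.2268  0.044 ] tooly deg 24.61 q7 0.57 F [-13.6   3.2  28.5] tz [-0.039 -0.016 -0.999] w 0.0203
shift cm [ 0.2  -0.15 -0.04] turn -0.0086
F jig x,y,z -10.9 8.7 28.5 M [1.13 2.27 0.03]
```

```bash
python3 -m jog '[[0,0,-0.05,0,1],[0,0,0,0,1],[0.1,0,0,0,1],[0.1,0,0,0,1],[0.15,0,0,0,1],[0.15,0,0,0,1],[0.15,0,0,0,1],[0.15,0,0,0,1],[0,0,0,0,1],[0,0,0,0,1]]'
python3 -c "
from h import *
to(.4588,-.2256,25.1,.0445);F()
"
```

```text
time: 18.4
ee_pos: [0.4589, -0.2248, 0.046]
eef_rot: [0.543, 0.84, -0.019, -0.008]
ft_force: [-2.6, -2.7, 1.8]
width: 0.0199
t 18.4 pos [ 0.4589 -0.2248  0.046 ] tooly deg 24.22 q7 0.56 F [-2.6 -2.7  1.8] tz [-0.034 -0.023 -0.999] w 0.0199
shift cm [-0.07 -0.04  0.15] turn -0.0153
F jig x,y,z -3.5 -1.4 1.8 M [-0.24  0.02 -0.01]
```

The tool has ratcheted to about 0.035 rad of tilt while jammed against the fence. I'll back off the fences and press straight down on the bed, so the bed reaction levels it.

```bash
python3 -m jog '[[-0.15,-0.3,-0.05,0,1],[-0.15,-0.3,-0.05,0.005,1],[0,-0.1,0,0.005,1],[0,0,0,0,1],[0,0,0,0,1],[0,0,0.15,0,1],[0,0,0.2,0,1],[0,0,0.2,0,1],[0,0,0.2,0,1],[0,0,0.2,0,1]]'
python3 -c "
from h import *
to(.4588,-.2256,25.1,.0445);F()
"
```

```text
time: 19.4
ee_pos: [0.4538, -0.2289, 0.0439]
eef_rot: [0.547, 0.837, -0.02, -0.009]
ft_force: [-13.2, 4.7, 30.2]
width: 0.0202
t 19.4 pos [ 0.4538 -0.2289  0.0439] tooly deg 23.69 q7 0.56 F [-13.2   4.7  30.2] tz [-0.037 -0.024 -0.999] w 0.0202
shift cm [ 0.1   0.59 -0.08] turn -0.0247
F jig x,y,z -10.0 9.8 30.2 M [ 1.48  2.23 -0.03]
```

```bash
python3 -m jog '[[0,0,-0.1,-0.012,1],[0,0,0,-0.015,1],[0.1,0.2,0,0,1],[0.1,0.2,0,0,1],[0.1,0.2,0,0,1],[0.1,0.1,0,0,1],[0.1,0,0,0,1],[0.15,0,0,0,1],[0.15,0,0,0,1],[0.15,0,0,0,1]]' 25
python3 -c "
from h import *
to(.4588,-.2256,25.2,.0445);F()
"
```

```text
time: 20.4
ee_pos: [0.4585, -0.2231, 0.0458]
eef_rot: [0.537, 0.843, -0.022, -0.004]
ft_force: [2.4, -8.1, -1.7]
width: 0.0197
t 20.4 pos [ 0.4585 -0.2231  0.0458] tooly deg 25.01 q7 0.56 F [ 2.4 -8.1 -1.7] tz [-0.031 -0.033 -0.999] w 0.0197
shift cm [-0.23 -0.07  0.14] turn -0.0034
F jig x,y,z -1.2 -8.4 -1.7 M [-1.54 -0.79 -0.01]
```

The frame touches the short fence too (−8.4 N), but the wrist tilt has ratcheted to about 0.045 rad. The frame is on the bed, so I'll release it, lift off, and push the fingertips gently on the fixed outer faces of the fences. That should ratchet the tilt back before I regrip.

```bash
python3 -m jog '[[0,0,0,0,0],[0,0,0,0,0],[0,0,0,0,0],[0,0,0,0,0],[0,0,0,0,0],[0,0,0,0,0],[0,0,0,0,0],[0,0,0,0,0],[0,0,-2,0,0],[0,0,-2.5,0,0]]' >/dev/null
python3 -m jog '[[0,0,-1.2,0,1],[-0.2,2,0,0,1],[-0.2,2,0,0,1],[-0.2,2,0,0,1],[-0.2,2,0,0,1],[-0.2,2,0,0,1],[-0.2,2,0,0,1],[-0.2,2,0,0,1],[-0.2,2,0,0,1],[0,0,0,0,1]]' >/dev/null
python3 -c "
from h import *
to(.611,-.170,25.2,.048);F();shot('top','t4');shot('wrist','w4')
"
```

```text
t 22.4 pos [ 0.6161 -0.1648  0.0943] tooly deg 24.94 q7 0.38 F [ 0.1  1.1 -0.1] tz [-0.034 -0.031 -0.999] w 0.0153
shift cm [-0.19 -0.48  4.66] turn -0.0046
F jig x,y,z 0.5 0.9 -0.1 M [ 0.06 -0.14 -0.04]
```

```bash
python3 -m jog '[[0,0,1,0,1],[0,0,1,0,1],[0,0,1,0,1],[0,0,1,0,1],[0,0,0.2,0,1],[0,-0.4,0,0,1],[0,-0.4,0,0,1],[0,-0.4,0,0,1],[0,-0.3,0,0,1],[0,-0.2,0,0,1]]' >/dev/null
python3 -c "
from h import *
to(.611,-.170,25.2,.048);F()
"
```

```text
t 23.5 pos [ 0.5928 -0.1786  0.0493] tooly deg 24.65 q7 0.38 F [0.1 0.7 0.8] tz [-0.037 -0.033 -0.999] w 0.0002
shift cm [0.02 2.01 0.03] turn -0.0096
F jig x,y,z 0.4 0.6 0.8 M [ 0.07 -0.25 -0.04]
```

```bash
python3 -m jog '[[0,-0.3,0,0,1],[0,-0.2,0,0,1],[0,-0.2,0,0,1],[0,-0.2,0,0,1],[0,-0.2,0,0,1],[0,-0.2,0,0,1],[0,-0.2,0,0,1],[0,-0.2,0,0,1],[0,-0.2,0,0,1],[0,-0.2,0,0,1]]' >/dev/null
python3 -c "
from h import *
to(.611,-.170,25.2,.048);F()
"
```

```text
t 24.5 pos [ 0.591  -0.1768  0.0539] tooly deg 25.31 q7 0.4 F [ 7.5  2.4 -5.5] tz [ 0.005 -0.022 -1.   ] w 0.0003
shift cm [-0.23  2.1   0.58] turn 0.002
F jig x,y,z 7.8 -1.0 -5.5 M [ 0.56 -1.83  0.01]
```

That worked: tilt about the jig's y is now about 0.005. Next is the short fence's outer face, for the other axis (0.022).

```bash
python3 -m jog '[[0,0.3,-1.5,0,1],[0,0,-2,0,1],[2,-1.5,0,0,1],[2,-1.5,0,0,1],[2,-1.5,0,0,1],[2,-1.5,0,0,1],[2,-1.5,0,0,1],[2,-1.5,0,0,1],[2,-1.4,0,0,1],[0,0,0,0,1]]' >/dev/null
python3 -c "
from h import *
to(.436,-.093,25.2,.048);F()
"
```

```text
t 25.5 pos [ 0.4367 -0.0897  0.0934] tooly deg 25.36 q7 0.42 F [0.3 0.  0.2] tz [ 0.012 -0.027 -1.   ] w 0.0007
shift cm [-0.13 -0.2   4.55] turn 0.0029
F jig x,y,z 0.3 -0.1 0.2 M [ 0.04 -0.1   0.02]
```

```bash
python3 -m jog '[[0,0,1.2,0,1],[0,0,1.2,0,1],[0,0,1.2,0,1],[0,0,0.7,0,1],[-0.6,0,0,0,1],[-0.6,0,0,0,1],[-0.6,0,0,0,1],[-0.2,0,0,0,1],[-0.2,0,0,0,1],[-0.2,0,0,0,1]]' >/dev/null
python3 -m jog '[[-0.2,0,0,0,1],[-0.2,0,0,0,1],[-0.2,0,0,0,1],[-0.2,0,0,0,1],[-0.2,0,0,0,1],[-0.2,0,0,0,1],[0,0,0,0,1],[0,0,0,0,1],[0,0,0,0,1],[0,0,0,0,1]]' >/dev/null
python3 -c "
from h import *
to(.460,-.2225,25.2,.0445);F();shot('wrist','w5')
"
```

```text
t 27.5 pos [ 0.4466 -0.1061  0.0474] tooly deg 25.96 q7 0.41 F [-1.8  3.6 -0.7] tz [-0.018  0.002 -1.   ] w 0.0005
shift cm [-11.05  -3.88   0.24] turn 0.0133
F jig x,y,z -0.1 4.0 -0.7 M [ 0.69  0.18 -0.02]
```

```bash
python3 -m jog '[[0.3,0,-1.5,0,0],[0,0,-2,0,0],[0,0,-1,0.013,0],[-2,-0.7,0,0,0],[-2,-0.7,0,0,0],[-2,-0.7,0,0,0],[-2,-0.7,0,0,0],[-2,-0.7,0,0,0],[-1.2,-0.3,0,0,0],[0,0,0,0,0]]' >/dev/null
python3 -c "
from h import *
to(.4585,-.2231,25.2,.0445);F();shot('wrist','w6');shot('top','t6')
"
```

```text
t 28.55 pos [ 0.4636 -0.2285  0.1038] tooly deg 24.9 q7 0.65 F [-0.   0.4 -0.2] tz [-0.006 -0.007 -1.   ] w 0.0725
shift cm [ 0.72 -0.18  5.93] turn -0.0052
F jig x,y,z 0.1 0.4 -0.2 M [ 0.04 -0.07 -0.03]
```

View pics/w6.png

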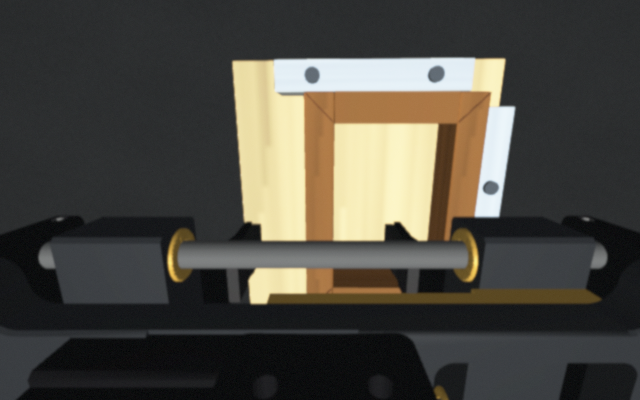

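The wrist view shows the frame lying flat in the corner, its leading edge on the short fence (v≈92) and its right rail at the long fence (u≈485). The fingers straddle the rail, centred at u≈320. Tilt is now below 0.01 rad. I'll regrip.

```bash
python3 -m jog '[[0.5,-0.1,1.2,0,0],[0,0,1.2,0,0],[0,0,1.2,0,0],[0,0,1.2,0,0],[0,0,0.6,0,0],[0,0,0.2,0,0],[0,0,0,0,0],[0,0,0,0,0],[0,0,0,0,1],[0,0,0,0,1]]' 30
python3 -c "
from h import *
to(.4585,-.2231,25.2,.0425);F()"
```

```text
time: 29.65
ee_pos: [0.4596, -0.218, 0.0421]
eef_rot: [0.535, 0.845, -0.004, -0.002]
ft_force: [-0.0, 0.2, -0.2]
width: 0.0778
t 29.65 pos [ 0.4596 -0.218   0.0421] tooly deg 25.32 q7 0.59 F [-0.   0.2 -0.2] tz [-0.008 -0.004 -1.   ] w 0.0778
shift cm [-0.41 -0.32 -0.04] turn 0.0022
F jig x,y,z 0.1 0.2 -0.2 M [ 0.03 -0.1   0.04]
```

```bash
python3 -m jog '[[0,-0.25,0,0,1],[0,0,0,0,1],[0,0,0,0,1],[0,0,0,0,1],[0,0,0,0,1],[0,0,0,0,1],[0,0,0,0,1],[0,0,0,0,1],[0,0,0,0,1],[0,0,0,0,1]]' 30
python3 -c "
from h import *
to(.4585,-.2231,25.2,.0425);F()"
```

```text
time: 30.65
ee_pos: [0.4573, -0.2199, 0.0429]
eef_rot: [0.535, 0.845, -0.004, -0.002]
ft_force: [-1.3, -0.7, 0.2]
width: 0.0199
t 30.65 pos [ 0.4573 -0.2199  0.0429] tooly deg 25.26 q7 0.6 F [-1.3 -0.7  0.2] tz [-0.007 -0.005 -1.   ] w 0.0199
shift cm [-0.34 -0.02  0.04] turn 0.0011
F jig x,y,z -1.5 -0.1 0.2 M [-0.01 -0.14 -0.01]
```

```bash
python3 -m jog '[[0.1,0.1,0.02,0,1],[0,0,0,0,1],[0,0,0,0,1],[0,0,0,0,1],[0,0,0,0,1],[0,0,0,0,1],[0,0,0,0,1],[0,0,0,0,1],[0.1,0.1,0.03,0,1],[0.2,0.2,0.06,0,1]]' 30
python3 -c "
from h import *
to(.4585,-.2231,25.2,.0425);F()"
```

```text
time: 31.65
ee_pos: [0.4574, -0.2198, 0.0428]
eef_rot: [0.537, 0.844, -0.008, -0.001]
ft_force: [-10.6, -12.3, 14.5]
width: 0.0199
t 31.65 pos [ 0.4574 -0.2198  0.0428] tooly deg 25.05 q7 0.58 F [-10.6 -12.3  14.5] tz [-0.01  -0.012 -1.   ] w 0.0199
shift cm [-0.35 -0.04  0.04] turn -0.0026
F jig x,y,z -14.8 -6.6 14.5 M [-2.3   1.94  0.2 ]
```

```bash
python3 -m jog '[[0,0,0,0,1],[0,0,0,0,1],[0,0,0,0,1],[0,0,0,0,1],[0,0,0,0,1],[0,0,0,0,1],[0,0,0,0,1],[0,0,0,0,1],[0.2,0.1,0,0,1],[0.35,0.2,0,0,1]]' 30
python3 -c "
from h import *
to(.4585,-.2231,25.2,.0425);F();
for i in range(4): shot('wrist','w7')
F();shot('top','t7');shot('scene','s7');F()
to(.4585,-.2231,25.2,.0425)"
```

```text
time: 32.65
ee_pos: [0.457, -0.2193, 0.0434]
eef_rot: [0.538, 0.843, -0.011, 0.001]
ft_force: [-2.6, -21.2, 0.3]
width: 0.0199
t 32.65 pos [ 0.457  -0.2193  0.0434] tooly deg 24.83 q7 0.57 F [ -2.6 -21.2   0.3] tz [-0.01  -0.019 -1.   ] w 0.0199
shift cm [-0.41 -0.02  0.1 ] turn -0.0064
F jig x,y,z -11.3 -18.1 0.3 M [-4.26 -0.01  0.32]
F jig x,y,z -9.2 -13.3 0.2 M [-2.93 -0.04  0.21]
F jig x,y,z -9.3 -12.7 0.3 M [-2.89  0.07  0.28]
t 32.95 pos [ 0.457  -0.2194  0.0435] tooly deg 24.81 q7 0.57 F [ -3.1 -15.4   0.3] tz [-0.01  -0.019 -1.   ] w 0.0198
shift cm [-0.4  -0.02  0.1 ] turn -0.0067
```

View pics/w7.png

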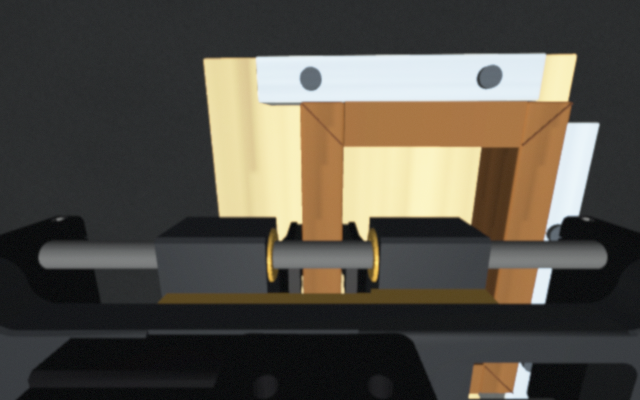

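Steady now: −9.3 N (jig x), −12.7 N (jig y), with little vertical load and 0.014 rad of tilt change since the regrip. The wrist view shows the frame tight to the short fence (v≈102) and the long fence (u≈568). I'll do one last rebalance towards the long fence for margin.

```bash
python3 -m jog '[[0,0,0,0,1],[0,0,0,0,1],[0,0,0,0,1],[0,0,0,0,1],[0,0,0,0,1],[0,0,0,0,1],[0,0,0,0,1],[0,0,0,0,1],[0,0.15,0,0,1],[0.3,0.35,0.02,0,1]]' 30
python3 - <<'E'
from h import *
F()
for i in range(6): c=shot('wrist','w8')
F(); to(.4585,-.2231,25.2,.0425)
a=np.radians(25.2); ex=np.array([np.cos(a),np.sin(a)]); ey=np.array([-ex[1],ex[0]])
hsv=cv2.cvtColor(c['pixels'],cv2.COLOR_RGB2HSV)
m=cv2.inRange(hsv,(5,90,60),(16,255,230)); m[220:]=0
ct=max(cv2.findContours(m,cv2.RETR_EXTERNAL,cv2.CHAIN_APPROX_NONE)[0],key=cv2.contourArea).reshape(-1,2)
i=ct[np.argmin(ct.sum(1))]; j=ct[np.argmax(ct[:,0]-ct[:,1])]
A,B=ray(c,*i,.047)[:2],ray(c,*j,.047)[:2]; d=B-A
print('corners',i,j,'len',np.hypot(*d).round(4),'yaw',np.degrees(np.arctan2(d[1],d[0])).round(2),'centre',((A+B)/2-.08*ey).round(4))
m=cv2.inRange(hsv,(85,3,200),(130,60,255)); m[112:]=0; m[:40]=0; m[:,560:]=0
ct=max(cv2.findContours(m,cv2.RETR_EXTERNAL,cv2.CHAIN_APPROX_NONE)[0],key=cv2.contourArea)
R=cv2.minAreaRect(np.array([ray(c,u,v,.04)[:2] for u,v in ct.reshape(-1,2)],np.float32)); print('short fence',np.round(R[0],4),np.round(R[1],4),R[2])
s=np.array(R[0]); print('frame centre to short face',(s-((A+B)/2-.08*ey))@ey-.01,'(80 expected); x from fence centre',(((A+B)/2-s)@ex),'(seat 15 if fence centred at x=0)')
E
```

```text
time: 33.95
ee_pos: [0.457, -0.2194, 0.0429]
eef_rot: [0.54, 0.841, -0.014, 0.0]
ft_force: [-12.9, -22.9, 10.1]
width: 0.0199
F jig x,y,z -21.4 -15.3 10.1 M [-4.69  2.46  0.31]
F jig x,y,z -16.2 -9.6 6.5 M [-2.87  1.67  0.28]
t 34.25 pos [ 0.457  -0.2195  0.043 ] tooly deg 24.56 q7 0.56 F [-10.6 -15.6   6.5] tz [-0.015 -0.024 -1.   ] w 0.0199
shift cm [-0.39 -0.01  0.05] turn -0.0113
corners [300 103] [574 101] len 0.1182 yaw 24.89 centre [ 0.5049 -0.2029]
short fence [ 0.4522 -0.1269] [0.128  0.0193] 25.202728271484375
frame centre to short face 0.08127373466469358 (80 expected); x from fence centre 0.015345068061758688 (seat 15 if fence centred at x=0)
```

```bash
python3 -m jog '[[0,0,-0.02,-0.008,1],[0,0,0,0,1],[0,0,0,0,1],[0,0,0,0,1],[0,0,0,0,1],[0,0,0,0,1],[0,0,0,0,1],[0,0,0,0,1],[0.2,0.1,0,0,1],[0.4,0.26,-0.01,0,1]]' 30
python3 - <<'E'
from h import *
F()
for i in range(8): c=shot('wrist','w9')
F(); to(.4585,-.2231,25.2,.0425)
shot('top','t9')
E
```

```text
time: 35.25
ee_pos: [0.4569, -0.2192, 0.0437]
eef_rot: [0.539, 0.842, -0.018, 0.002]
ft_force: [-4.3, -27.1, 1.1]
width: 0.02
F jig x,y,z -15.4 -22.7 1.1 M [-5.4   0.57  0.17]
F jig x,y,z -11.6 -15.2 0.6 M [-3.67  0.35  0.17]
t 35.65 pos [ 0.457  -0.2193  0.0438] tooly deg 24.68 q7 0.55 F [ -4.  -18.6   0.6] tz [-0.015 -0.032 -0.999] w 0.0199
shift cm [-0.41 -0.01  0.14] turn -0.0091
```

View pics/t9.png

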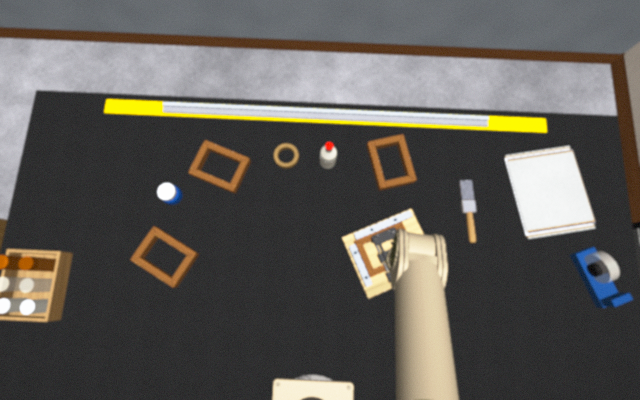

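Both fences are loaded and steady (−11.6 and −15.2 N). The top view shows the frame in the jig's corner, with the glue (329,155), tape (286,155), jar (168,192) and brush (468,210) at their starting pixels. Handing in.

```bash
python3 -c "
from h import *
F(); r.close_job(); F()"
```

```text
F jig x,y,z -11.9 -15.9 0.9 M [-3.7   0.39  0.14]
the job is handed in; nothing more can be done
the job is handed in; nothing more can be done
```

I picked the nearest frame up by a long rail, lifted it to about 0.11 m and laid it face up on the jig bed. It was handed in pressed into the corner and still gripped, with the grip set to 30 N. No verdict is given, so the points below come from my own checks.

**Let go once:** pushing against the fences tilted the wrist to about 0.045 rad. I released the frame on the bed, levelled the wrist by pushing the closed fingertips on the outer faces of both fences, then regripped. The pushes on the fences read about 8 N or less where I took a reading.

**Last checks:**
- **Force:** the last reading before hand-in was 11.9 N towards the long fence and 15.9 N towards the short one. These are wrist totals and include friction, so I never measured the force on each fence separately.
- **Position:** the last wrist-camera measurement was one push before the final one. It put the frame centre at (0.505, -0.203) against a seat of about (0.505, -0.203). The centre was 81.3 mm from the short fence face (80 expected), a difference within the camera's error. Yaw was within about 0.3°.
- **Other objects:** the glue, tape, jar and brush look unmoved in the top view.

**Less certain:** the tool tilted again by about 0.03 rad during the final pushes. I judge the frame itself stayed nearly flat, because the tool rose only 0.9 mm. I did not measure the frame's tilt directly.

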